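Stroke-test a guard trip bar and reset it

TASK

Test the red spring-loaded guard trip bar: with the tips of the closed fingers press it lightly a few millimetres down at its yellow-capped end and, keeping it pressed, run the fingertips along it in one stroke to the black-capped end, without ramming it hard against its stop. Then let it spring up and press the blue reset button fully down and let it go. Do not grip or shift anything; leave the small things round about where they are.

Things in the scene. Friction and masses are not known exactly. Their poses are not given: they have to be found in the camera images.
- trip_unit: Trip-bar unit, fixed on the bench: base plate 290x60x6 mm, channel 28 mm high with a yellow and a black end cap (34 mm high), red bar in it. Origin: centre of the underside, z = 0; x along the bar from yellow to black cap, z up; any yaw. Keep the tool point over the bar (ends at x = -110 and 110 mm); begin the stroke in the outer 35 mm at the yellow end, finish in the outer 35 mm at the black.
- bar_start (a point): End of the red bar's top at the yellow cap: on the bar's centre line, at the height of the top face of the unpressed bar, 50 mm above the bench. Does not move when the bar is pressed.
- bar_end (a point): The same point at the black cap's end, 220 mm from bar_start.
- trip_bar (a joint): How far the rigid red bar (220 mm long, 16 mm wide, top 50 mm above the bench) is pressed straight down, in m: 0 = up, 0.008 = on its stop. It sinks as a whole, staying level, wherever it is pressed. Spring: about 1 N to start, 6.5 N at the stop; it springs back. 3 to 5 mm down is a good depth for the stroke; under 1.5 mm counts as not pressed, over 20 N as ramming.
- reset_box: Reset station, a fixed grey box 80x80 mm with a yellow top plate 42 mm above the bench, carrying the blue push button in a black round housing in the middle. Origin: centre of the underside on the bench; z up.
- reset_button_top (a point): Centre of the top face of the blue button (30 mm diameter); it moves down with the button.
- reset_button (a joint): How far the blue button is pressed, in m: 0 = up, 0.006 = fully down (about 5 N); springs back. It counts as pressed from 0.0045.
- brass_bushing: Brass-coloured flanged bushing, 25 mm diameter, 28 mm high, standing loose beside the bar; origin under its centre. Leave it alone.
- ring: Steel ring gauge lying flat, loose, 53 mm diameter, 16 mm high, beside the bar; origin under its centre. Leave it alone.
- orange_box: Small black and orange box, 54x62x17 mm, loose; origin under its centre. Leave it alone.
- tape: Yellow tape measure, 37x84x62 mm, loose; origin under its centre. Leave it alone.
- bottle: Cream oil bottle with red spout, 52x48x145 mm, loose; origin under its centre. Leave it alone.
- vee: Steel V block 50x44x36 mm, loose; origin under its centre. Leave it alone.
- pen: White and black marker pen, 118 mm long, 17 mm thick, lying loose; origin under its centre. Leave it alone.

How it is judged:
On the way, in this order (a step that is already met when the one before it is completed fails the run):
1. the bar is pressed in at its yellow-cap end (value of joint trip_bar above 0.0015 m and contact force between the fingers and trip_unit above 0.3 N and x of the grasp point in the frame of trip_unit between -0.135 and -0.075 m), for 0.08 s.
2. the stroke reaches the second fifth, bar still pressed (value of joint trip_bar above 0.0015 m and contact force between the fingers and trip_unit above 0.3 N and x of the grasp point in the frame of trip_unit between -0.075 and -0.025 m), for 0.08 s.
3. the stroke passes the middle, bar still pressed (value of joint trip_bar above 0.0015 m and contact force between the fingers and trip_unit above 0.3 N and x of the grasp point in the frame of trip_unit between -0.025 and 0.025 m), for 0.08 s.
4. the stroke reaches the fourth fifth, bar still pressed (value of joint trip_bar above 0.0015 m and contact force between the fingers and trip_unit above 0.3 N and x of the grasp point in the frame of trip_unit between 0.025 and 0.075 m), for 0.08 s.
5. the bar is pressed in at its black-cap end (value of joint trip_bar above 0.0015 m and contact force between the fingers and trip_unit above 0.3 N and x of the grasp point in the frame of trip_unit between 0.075 and 0.135 m), for 0.08 s.
6. the bar has sprung up and the blue button is pressed fully down (value of joint trip_bar below 0.001 m and value of joint reset_button above 0.0045 m and contact force between the fingers and reset_box above 0.3 N), for 0.05 s.
At the end, for the whole second after the job is handed in: The red bar is up again (under 1 mm pressed), the blue button is up again (under 1 mm), and every loose thing lies within 15 mm of where it was (value of joint each of trip_bar, reset_button below 0.001 m and distance of each of brass_bushing, ring, orange_box, tape, bottle, vee, pen from where it was at the start of the episode below 0.015 m); the robot touches nothing.
It fails at once if the trip bar is rammed or pinched (more than 20 N between fingers and the unit) (contact force between the fingers and trip_unit above 20 N).
It fails at once if the stroke is broken: the fingertips are just over the middle part of the bar (tool point within 60 mm of the middle along the bar and under 85 mm above the bench) while the bar is not pressed (x of the grasp point in the frame of trip_unit between -0.06 and 0.06 m and y of the grasp point in the frame of trip_unit between -0.02 and 0.02 m and z of the grasp point in the frame of trip_unit below 0.085 m and value of joint trip_bar below 0.0007 m).
It fails at once if the reset station is struck or gripped with more than 30 N (contact force between the fingers and reset_box above 30 N).
It fails at once if a loose bystander is moved more than 15 mm (not (distance of each of brass_bushing, ring, orange_box, tape, bottle, vee, pen from where it was at the start of the episode below 0.015 m)).
It also fails if it takes over 51 s, if anything falls off the work surface, if the arm or the gripper's body presses on something with over 40 N, if the wrist force passes 120 N, or if a joint passes its speed limit or range.

ROBOT

A 7-joint arm with a two-finger parallel gripper is mounted at the origin on a cart in front of the work surface, level with it; the furniture and walls round the work are solid. World frame = base frame: x ahead of the robot, y to its left, z up, the work surface at z = 0. Lengths are in m, angles in rad, forces in N, time in s.
With the tool pointing down it reaches from about 0.425 to 0.875 m from the base axis. Payload 4.7 kg.
Tool frame: the origin (TCP) lies between the finger pads, 19 mm behind the fingertips; this is the grasp point; z points along the fingers, y is the line along which they close (so a half turn about z gives the same grasp; the last joint's range is limited). The gripper opens to 87 mm and grips with 3 to 60 N. Pads are 19 mm wide; open, the fingers measure 117 mm over their backs; the gripper's body (75 mm by 190 mm) begins 51 mm behind the grasp point.
Start: joints at [0.014, 0.321, -0.07, 1.45, 0.023, 1.371, -0.057], TCP at [0.65, -0, 0.241] pointing down, gripper open.
Joint ranges: [-2.86, 2.86], [-0.3, 2.09], [-1.38, 1.24], [0.06, 2.45], [-1.56, 4.7], [0.09, 2.05], [-2.69, 2.69]. Speed limits (rad/s): [2.57, 2.57, 3.14, 3.14, 3.14, 3.14, 3.14].

INTERFACE

Orientations are given as a rotation vector (axis times angle).
In Python, from bench import ctrl gives the robot as it stands.
- The arm moves only by the tool move_arm, never from a script. Its argument "increments" is text: rows parted by semicolons, each of 7 numbers parted by spaces: the shift along the world's x, y, z in mm, then the turn, a rotation vector about the world's x, y, z in degrees, then the closure in counts, from 0 (fully open) to 255 (shut). A call has exactly 8 rows; each row shifts and turns the commanded pose from where the row before left it; what a row does not reach is not made up. A row lasts 1/12 s, in which the tool goes at most 41.7 mm and 7.16 degrees, less where a joint would pass 70% of its speed; a pose out of reach is approached as far as the arm can. A call with a gripper value outside its range is refused whole. The fingers move at their own pace and stop on an object; "grip_force" is the grip in N (left out, the last holds). Time passes only in rows, so rows that do not move let the fingers close, or fill a call up. It gives the time, the measured TCP pose, the force, the opening and the grip force at its end, in the units of the state.
- ctrl.get_state(): the state, without advancing time (a new reading comes with each control period).
- ctrl.get_image(name): name is "scene" or "side" or "wrist"; returns a dict with "frame" (400x640x3 uint8, red, green, blue), "depth" (400x640 float32, m along the optical axis (not along the pixel's ray), 0 where there is no reading), "fx", "fy", "cx", "cy" (pixels), "position" and "orientation" of the camera in the world. Camera axes: x right, y down, z forward; pixel columns grow to the right and rows downward; lengths in m; the calibration is good to about 2 mm. A picture is of the moment at which its call begins.
- ctrl.close_job(): hands the job in; it is judged then, once.
Trained networks look in a picture, given as the dict that the camera call returned (one of the last four; its "shot" number tells which), for a name from the list of things; names that differ only in an ending like _2 or _b are one class to them, and where a whole thing is asked for, a point or a joint stands for the part that bears it (a point fixed in the world has none). Each returns a list of dicts, best first, with "score" (0 to 1); they miss things now and then, are a little off and sometimes report something else, mostly with a low value. They report only what shows in the picture. A call takes as long as a camera call.
- ctrl.find_in(target, picture): "centre" ([x, y, z] in m, in world coordinates, good to about 4 mm: the middle of the surface that is visible of it).
- ctrl.silhouettes(target, picture): "region" (400x640 bool, what is visible of it).
The state is a dict: "time": time; "joint_positions": joint angles; "qd": joint speeds; "joint_torque": joint torques, N m; "position": TCP position; "tool_rot": TCP orientation; "ft_force": force on the tool from outside, world axes, zero at the start; "torque": the same for the moment, N m; "grip_width": opening from 0.0 (shut) to 1.0 (fully open); "grip_force": force on a finger pad.
Only numpy, scipy, OpenCV 4.12 (cv2) and the standard library are available. Lean on these libraries where they do the work, as an engineer would, in place of code of your own. Each camera call takes 0.05 s, during which the arm holds its last target. There are 200 camera calls.

## Working session

There is one attempt and no reset: what is moved stays moved. The work goes in short steps, Python scripts to look and compute and a tool call to move; the robot and the scene stay as the last step left them, time stands still between calls to the robot, and variables do not carry over. Pictures are saved under pics/ and viewed, at most 10 in all, crops included, and the job is handed in when it is done.

Besides the shell and the picture viewer there is one more tool, called after ">>>" by a JSON object that holds its "name" and its "arguments", one argument or row to a line. move_arm: Moves the arm, as the interface text tells. Its arguments: {"type":"object","properties":{"increments":{"type":"string"},"grip_force":{"type":"number"}},"required":["increments"]}

```bash
mkdir -p pics; cat > h.py <<'E'
import numpy as np, cv2
from scipy.spatial.transform import Rotation as R
from bench import ctrl
def rot(o):
    o=np.array(o,float)
    return o if o.shape==(3,3) else (R.from_rotvec(o).as_matrix() if o.size==3 else R.from_quat(o).as_matrix())
def pts(p,m):
    v,u=np.nonzero(m&(p["depth"]>0)); d=p["depth"][v,u]
    c=np.c_[(u-p["cx"])/p["fx"]*d,(v-p["cy"])/p["fy"]*d,d]
    return c@rot(p["orientation"]).T+np.array(p["position"])
def save(p,n): cv2.imwrite(f"pics/{n}.png",p["frame"][:,:,::-1])
E
python3 - <<'E'
from h import *
np.set_printoptions(precision=4,suppress=True)
for n in ["scene","side","wrist"]:
    p=ctrl.get_image(n); save(p,n)
    print(n,p["position"],p["orientation"])
    for t in ["trip_unit","trip_bar","reset_box","reset_button","reset_button_top","brass_bushing","ring","bottle","tape","orange_box","vee","pen"]:
        r=ctrl.find_in(t,p)
        print(t,[(np.round(a["centre"],4).tolist(),round(a["score"],2)) for a in r[:2]])
    hsv=cv2.cvtColor(p["frame"],cv2.COLOR_RGB2HSV)
    h,s,v=[hsv[...,i] for i in range(3)]
    P=pts(p,((h<8)|(h>172))&(s>150)&(v>70)); P=P[(P[:,2]>.03)&(P[:,2]<.06)]
    if len(P): print("red",len(P),P.min(0),P.max(0),np.median(P,0))
print(ctrl.get_state())
E
python3 -c "
import cv2,numpy as np
a=[cv2.imread(f'pics/{n}.png') for n in ['scene','side']]
cv2.imwrite('pics/both.png',cv2.resize(np.vstack(a),(480,600)))"
```

```text
scene [-0.0728 -0.5631  0.838 ] [-2.1686  0.9866 -0.422 ]
trip_unit [([0.455, 0.1525, 0.0268], 0.56), ([0.5195, 0.2162, 0.014], 0.36)]
trip_bar [([0.4806, 0.148, 0.043], 0.64)]
reset_box [([0.5481, -0.2828, 0.0373], 0.83)]
reset_button []
reset_button_top []
brass_bushing []
ring []
bottle [([0.645, -0.4178, 0.0703], 0.71), ([0.572, -0.1301, 0.0197], 0.5)]
tape [([0.6858, -0.2842, 0.0381], 0.85), ([0.4844, 0.1463, 0.0434], 0.34)]
orange_box [([0.5729, -0.129, 0.0186], 0.65)]
vee [([0.6612, -0.1879, 0.0306], 0.64), ([0.4493, 0.1464, 0.0283], 0.23)]
pen [([0.3339, -0.3649, 0.0133], 0.71)]
red 142 [ 0.4306 -0.2214  0.0302] [1.61   0.1765 0.0544] [0.5094 0.1301 0.0501]
side [0.5427 0.8246 0.5353] [-0.0169 -2.6585  1.6147]
trip_unit [([0.5151, 0.1452, 0.0234], 0.97), ([0.4986, 0.0467, 0.0171], 0.47)]
trip_bar [([0.5146, 0.1379, 0.0384], 0.57)]
reset_box [([0.5713, -0.2435, 0.034], 0.61)]
reset_button [([0.5699, -0.2718, 0.0611], 0.43), ([0.5142, 0.1435, 0.021], 0.27)]
reset_button_top [([0.57, -0.2413, 0.0312], 0.64), ([0.567, -0.2699, 0.0646], 0.57)]
brass_bushing [([0.5287, 0.2244, 0.01
[... 735 characters left out ...]
ape []
orange_box [([0.5762, -0.0877, 0.0211], 0.93)]
vee [([0.675, -0.1677, 0.0082], 0.78)]
pen []
red 3465 [0.4293 0.0632 0.0429] [0.6211 0.1786 0.0526] [0.5198 0.1257 0.0496]
{'time': 1.95, 'joint_positions': array([ 0.0141,  0.321 , -0.0701,  1.4505,  0.0226,  1.3708, -0.0569]), 'qd': array([ 0.0004,  0.0015, -0.0002, -0.0006,  0.0027, -0.    ,  0.0005]), 'joint_torque': array([ -0.    , -49.1093,  -0.4031, -31.2765,  -0.0637,   0.0338,
         0.    ]), 'position': array([ 0.65  , -0.    ,  0.2413]), 'tool_rot': array([2.2214, 2.2214, 0.0001]), 'ft_force': array([-0.6734,  0.6071, -0.1425]), 'torque': array([0.0048, 0.0079, 0.0317]), 'grip_force': 0.0, 'grip_width': 0.9981327293469342}
```

View pics/scene.png

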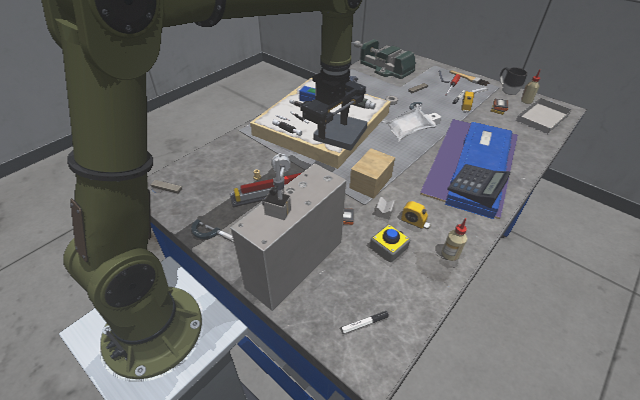

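View pics/wrist.png

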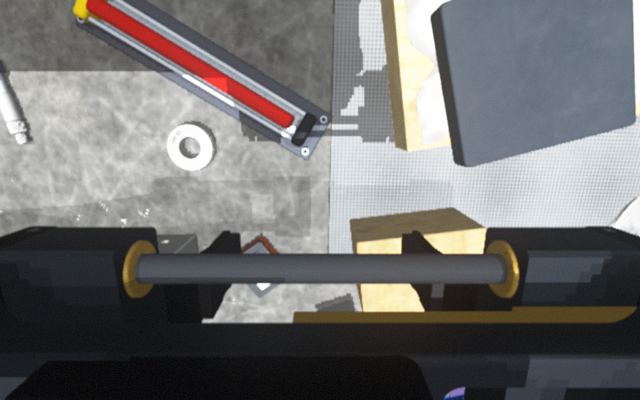

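Wrist view: red bar runs from the yellow cap (82,10) to the black cap (305,128). The scene view shows the reset box at (390,240) and a tall grey block at (290,230) near the robot. Now the side view, the bar's axis, the button and a height map of the obstacles.

```bash
cat > m.py <<'E'
from h import *
np.set_printoptions(precision=4,suppress=True)
A=[]
for n in ["scene","side","wrist"]:
    p=ctrl.get_image(n); np.savez("pics/"+n+".npz",**p)
    hsv=cv2.cvtColor(p["frame"],cv2.COLOR_RGB2HSV); h,s,v=[hsv[...,i] for i in range(3)]
    P=pts(p,((h<8)|(h>172))&(s>130)&(v>60)); P=P[(abs(P[:,2]-.05)<.006)&(P[:,1]>.03)&(P[:,0]<.7)]
    if len(P)>50:
        c,wh,a=cv2.minAreaRect((P[:,:2]*1000).astype(np.float32)); print(n,"bar",len(P),c,wh,a,np.median(P[:,2]))
        print(cv2.boxPoints((c,wh,a)))
    P=pts(p,(h>18)&(h<35)&(s>130)&(v>80)); P=P[(P[:,2]>.025)&(P[:,2]<.05)&(P[:,1]>.1)&(P[:,0]<.5)]
    if len(P): print("yellowcap",len(P),P.mean(0))
    P=pts(p,(h>100)&(h<130)&(s>130)&(v>60)); P=P[(P[:,2]>.03)&(np.hypot(P[:,0]-.56,P[:,1]+.277)<.05)]
    if len(P): 
        T=P[P[:,2]>np.percentile(P[:,2],90)-.003]; print("blue",len(P),np.percentile(P[:,2],[5,50,95]),"top",len(T),(T.min(0)+T.max(0))/2,T.max(0)-T.min(0))
    if n!="wrist": A.append(pts(p,np.ones(h.shape,bool)))
Q=np.vstack(A); print("height cm: rows x .30.., cols y .3..-.4 (step .04)")
for x in np.arange(.3,.8,.04):
    L=[]
    for y in np.arange(.28,-.41,-.04):
        k=Q[(abs(Q[:,0]-x)<.02)&(abs(Q[:,1]-y)<.02)]
        L.append("%3d"%(100*np.percentile(k[:,2],98)) if len(k)>2 else "  .")
    print("%.2f"%x,*L)
E
python3 m.py
```

```text
scene bar 154 (514.2657470703125, 126.80340576171875) (17.271244049072266, 190.7039337158203) 59.455989837646484 0.05037362121471184
[[427.7563 167.8239]
 [591.998   70.9082]
 [600.7752  85.7829]
 [436.5335 182.6986]]
yellowcap 37 [0.4158 0.1813 0.0336]
blue 81 [0.0579 0.064  0.0661] top 59 [ 0.5667 -0.2793  0.0652] [0.0251 0.0267 0.0047]
side bar 552 (526.0243530273438, 125.66336822509766) (18.485286712646484, 218.3408966064453) 60.147945404052734 0.049107084130141976
[[426.7387 171.988 ]
 [616.1087  63.3062]
 [625.31    79.3387]
 [435.94   188.0206]]
yellowcap 95 [0.4189 0.1913 0.032 ]
blue 49 [0.0563 0.0628 0.065 ] top 30 [ 0.5693 -0.2767  0.0641] [0.0248 0.0254 0.0042]
wrist bar 3550 (525.49169921875, 122.053955078125) (15.179387092590332, 217.7994842529297) 59.26589584350586 0.049595463299514725
[[428.0084 171.184 ]
 [615.2175  59.8765]
 [622.975   72.924 ]
 [435.7659 184.2314]]
yellowcap 244 [0.4139 0.1752 0.0329]
height cm: rows x .30.., cols y .3..-.4 (step .04)
0.30   0   0   0   1   1   1   1   0  65  65  38  32   0   0   0   1   1   0
0.34   0   0   0   0   0   0   0   0  
[... 185 characters left out ...]
  0   0
0.46   0   0   4   5   3   0   1   0  61  23  23  23   0   0   0   0   0   0
0.50   0   0   0   5   5   1   1   1  61  23  23  23   0   0   0   0   0   0
0.54   0   2   2   2   5   5  33  33  60   1   1   0   0   4   6   4   0   0
0.58   0   0   0   0   4   5  33  38  59   1   2   1   0   5   6   4   0   0
0.62   0   0   0   0   0   5  51  54  57   0   1   0   0   4   4   3   0   7
0.66   0   0   0   0   0   3  51  41  57   0   0   3   3   4   0   0   0  12
0.70   6   6   6   6   0   0  47  50  33   8   8   3   3   6   6   5   0   7
0.74   8   8   8   8   7   6  33  33  33   9   8   0   0   0   5   0   0   0
0.78   6   6   6   8   9   9   8   0   8   9   8   0   0   0   0   0   0   0
```

View pics/side.png

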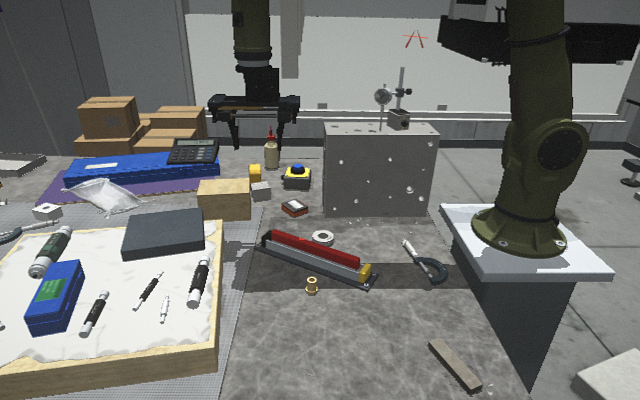

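Bar: centre about (526, 123.5) mm, direction (0.863, -0.506), i.e. -30.4°. Its top is at 50 mm and its length 218 mm, as the text says. Button top is about (568, -278, 64.5) mm. I'll move above the yellow end (444, 171) with the fingers closing.

>>> {"name": "move_arm", "arguments": {
  "increments": "-13 11 -4 0 0 0 255;-13 11 -4 0 0 0 255;-13 11 -4 0 0 0 255;-13 11 -4 0 0 0 255;-13 11 -4 0 0 0 255;-13 11 -4 0 0 0 255;-13 11 -4 0 0 0 255;-13 11 -4 0 0 0 255",
  "grip_force": 10
}}

```text
time: 2.77
position: [0.5454, 0.0885, 0.2092]
tool_rot: [2.221, 2.221, 0.0]
ft_force: [0.1, 0.4, -0.7]
grip_width: 0.477
grip_force: 0.0
```

>>> {"name": "move_arm", "arguments": {
  "increments": "-15 12 -10 0 0 0 255;-15 12 -10 0 0 0 255;-15 12 -10 0 0 0 255;-15 12 -10 0 0 0 255;-15 12 -10 0 0 0 255;-15 12 -10 0 0 0 255;-12 11 -10 0 0 0 255;0 0 0 0 0 0 255"
}}

```text
time: 3.43
position: [0.4404, 0.173, 0.1375]
tool_rot: [-2.215, -2.225, 0.005]
ft_force: [-0.0, -0.3, 0.9]
grip_width: 0.011
grip_force: 0.0
```

```bash
python3 - <<'E'
from h import *
p=ctrl.get_image("wrist"); save(p,"w2")
q=ctrl.get_image("side"); 
R_=rot(q["orientation"]); 
for P0 in ([.4315,.1785,.05],[.620,.068,.05],[.4404,.173,.1185]):
    c=R_.T@(np.array(P0)-q["position"]); u=q["cx"]+q["fx"]*c[0]/c[2]; v=q["cy"]+q["fy"]*c[1]/c[2]; print(u,v)
    cv2.circle(q["frame"],(int(u),int(v)),1,(0,255,0),-1)
cv2.imwrite("pics/s2.png",cv2.resize(q["frame"][180:300,220:420,::-1],(800,480),interpolation=0))
hsv=cv2.cvtColor(p["frame"],cv2.COLOR_RGB2HSV); h,s,v=[hsv[...,i] for i in range(3)]
P=pts(p,((h<8)|(h>172))&(s>130)&(v>60)); P=P[(abs(P[:,2]-.05)<.006)&(P[:,1]>.03)&(P[:,0]<.7)]
if len(P)>50: print(cv2.boxPoints(cv2.minAreaRect((P[:,:2]*1000).astype(np.float32))),len(P))
print(ctrl.get_state()["position"])
E
```

```text
358.646950478994 258.7494762901744
271.6519642692907 229.49323766493282
356.27229523479235 229.3348270888967
[[426.0271   172.3234  ]
 [607.5289    64.902664]
 [615.41455   78.22658 ]
 [433.91278  185.64731 ]] 2026
[0.44405136 0.17098026 0.13945125]
```

View pics/s2.png

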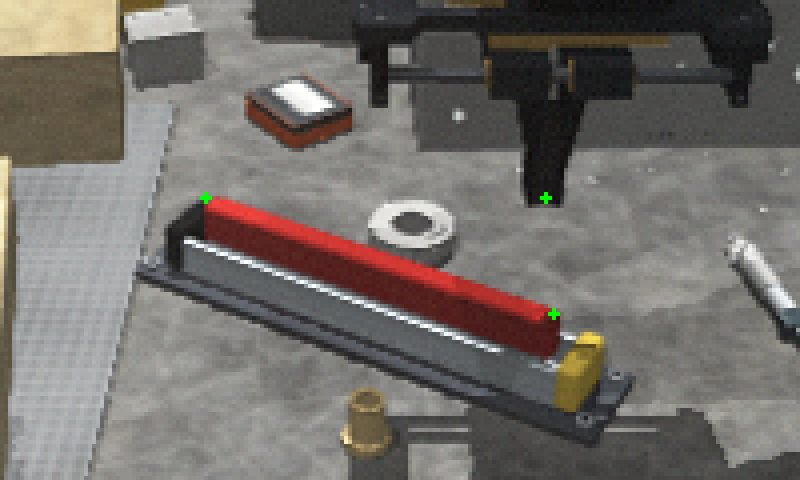

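View pics/w2.png

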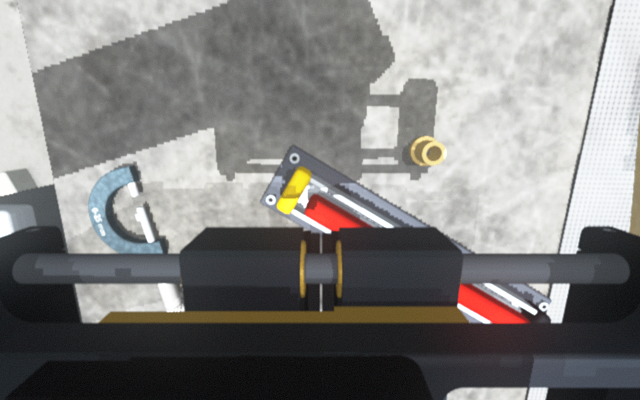

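The side view confirms the projected bar ends: black end at (205,198), yellow end at (553,313). The fingers are closed above the yellow end, and the wrist view agrees, with the yellow cap at (293,190). Descending.

>>> {"name": "move_arm", "arguments": {
  "increments": "0 0 -10 0 0 0 255;0 0 -14 0 0 0 255;0 0 -14 0 0 0 255;0 0 -12 0 0 0 255;0 0 -8 0 0 0 255;0 0 -6 0 0 0 255;0 0 -4 0 0 0 255;0 0 0 0 0 0 255"
}}

```text
time: 4.2
position: [0.444, 0.1706, 0.0707]
tool_rot: [-2.222, -2.221, 0.001]
ft_force: [-0.6, -0.2, -0.5]
grip_width: 0.01
grip_force: 0.0
```

>>> {"name": "move_arm", "arguments": {
  "increments": "0 0 -1 0 0 0 255;0 0 -1 0 0 0 255;0 0 -1 0 0 0 255;0 0 -1 0 0 0 255;0 0 -1 0 0 0 255;0 0 -1 0 0 0 255;0 0 0 0 0 0 255;0 0 0 0 0 0 255"
}}

```text
time: 4.87
position: [0.4445, 0.1711, 0.0657]
tool_rot: [2.221, 2.221, 0.002]
ft_force: [1.1, 0.4, 1.0]
grip_width: 0.005
grip_force: 1.2
```

```bash
python3 - <<'E'
from h import *
for i in range(3):
    q=ctrl.get_image("side"); s=ctrl.get_state(); print(np.round(s["position"],4),np.round(s["ft_force"],2))
a=np.load("pics/side.npz")
out=[]
for f,d in((a["frame"],a),(q["frame"],q)):
    P=pts({k:d[k] for k in("depth","cx","cy","fx","fy","position","orientation")},np.ones((400,640),bool)).reshape(-1,3)
    m=(abs((P[:,0]-.5258)*.5057+(P[:,1]-.1235)*.8627)<.006)&(abs((P[:,0]-.5258)*.8627-(P[:,1]-.1235)*.5057-.02)<.06)
    print(m.sum(),np.percentile(P[m,2],[25,50,75,90]))
    out.append(f[180:300,220:420,::-1])
cv2.imwrite("pics/s3.png",cv2.resize(np.hstack(out),(800,240),interpolation=0))
E
```

```text
[0.4445 0.1712 0.0657] [ 1.32 -0.04  3.2 ]
[0.4445 0.1712 0.0656] [ 1.62 -0.66  2.21]
[0.4445 0.1712 0.0656] [1.09 0.03 2.14]
192 [0.04869141 0.04959218 0.05029691 0.05099652]
221 [0.04522957 0.0461975  0.04689055 0.0474934 ]
```

View pics/s3.png

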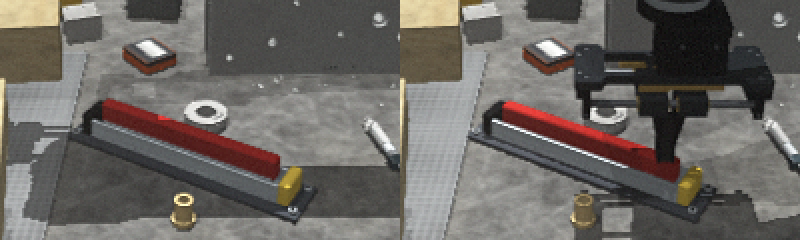

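In the right-hand crop the bar has sunk. Depth gives 3.4 mm down with a light force of about 2–3 N. Starting the stroke, 0.4 mm deeper.

>>> {"name": "move_arm", "arguments": {
  "increments": "0 0 -0.4 0 0 0 255;3 -1.8 0 0 0 0 255;5 -2.9 0 0 0 0 255;5 -2.9 0 0 0 0 255;5 -2.9 0 0 0 0 255;5 -2.9 0 0 0 0 255;5 -2.9 0 0 0 0 255;5 -2.9 0 0 0 0 255"
}}

```text
time: 5.68
position: [0.4775, 0.1513, 0.0648]
tool_rot: [-2.222, -2.221, 0.0]
ft_force: [-1.7, 1.7, 2.9]
grip_width: 0.004
grip_force: 1.5
```

>>> {"name": "move_arm", "arguments": {
  "increments": "5 -2.9 0 0 0 0 255;5 -2.9 0 0 0 0 255;5 -2.9 0 0 0 0 255;5 -2.9 0 0 0 0 255;5 -2.9 0 0 0 0 255;5 -2.9 0 0 0 0 255;5 -2.9 0 0 0 0 255;5 -2.9 0 0 0 0 255"
}}

```text
time: 6.35
position: [0.5175, 0.1283, 0.0649]
tool_rot: [2.221, 2.221, 0.0]
ft_force: [-1.9, 0.9, 2.8]
grip_width: 0.004
grip_force: 1.4
```

>>> {"name": "move_arm", "arguments": {
  "increments": "5 -2.9 0 0 0 0 255;5 -2.9 0 0 0 0 255;5 -2.9 0 0 0 0 255;5 -2.9 0 0 0 0 255;5 -2.9 0 0 0 0 255;5 -2.9 0 0 0 0 255;5 -2.9 0 0 0 0 255;5 -2.9 0 0 0 0 255"
}}

```text
time: 7.02
position: [0.5575, 0.1051, 0.0649]
tool_rot: [2.221, 2.221, -0.0]
ft_force: [-0.9, 1.0, 2.6]
grip_width: 0.006
grip_force: 1.4
```

>>> {"name": "move_arm", "arguments": {
  "increments": "5 -2.9 0 0 0 0 255;5 -2.9 0 0 0 0 255;5 -2.9 0 0 0 0 255;5 -2.9 0 0 0 0 255;5 -2.9 0 0 0 0 255;5 -2.9 0 0 0 0 255;5 -2.9 0 0 0 0 255;5 -2.9 0 0 0 0 255"
}}

```text
time: 7.68
position: [0.5975, 0.0819, 0.0649]
tool_rot: [2.221, 2.221, -0.0]
ft_force: [-1.9, 1.5, 2.6]
grip_width: 0.008
grip_force: 1.4
```

>>> {"name": "move_arm", "arguments": {
  "increments": "5 -2.9 0 0 0 0 255;3 -1.8 0 0 0 0 255;0 0 0 0 0 0 255;0 0 0 0 0 0 255;0 0 0 0 0 0 255;0 0 0 0 0 0 255;0 0 0 0 0 0 255;0 0 0 0 0 0 255"
}}

```text
time: 8.35
position: [0.6054, 0.0771, 0.0652]
tool_rot: [2.221, 2.22, 0.001]
ft_force: [1.1, -0.9, 3.3]
grip_width: 0.006
grip_force: 1.3
```

>>> {"name": "move_arm", "arguments": {
  "increments": "0 0 2 0 0 0 255;0 0 4 0 0 0 255;0 0 8 0 0 0 255;0 0 16 0 0 0 255;0 0 20 0 0 0 255;0 0 20 0 0 0 255;0 0 20 0 0 0 255;0 0 10 0 0 0 255"
}}

```text
time: 9.02
position: [0.6056, 0.0782, 0.1678]
tool_rot: [2.22, 2.221, 0.004]
ft_force: [0.9, 0.1, 0.1]
grip_width: 0.01
grip_force: 0.0
```

Stroke done. Next I cross to the button high enough to clear the 230 mm grey block, keeping x outboard.

>>> {"name": "move_arm", "arguments": {
  "increments": "5 -8 16 0 0 0 255;5 -14 16 0 0 0 255;5 -20 16 0 0 0 255;5 -20 16 0 0 0 255;5 -20 14 0 0 0 255;5 -20 14 0 0 0 255;0 -22 10 0 0 0 255;0 -22 0 0 0 0 255"
}}

```text
time: 9.68
position: [0.6358, -0.0689, 0.2692]
tool_rot: [2.219, 2.221, 0.004]
ft_force: [0.2, 0.1, 0.0]
grip_width: 0.008
grip_force: 0.0
```

>>> {"name": "move_arm", "arguments": {
  "increments": "0 -24 0 0 0 0 255;0 -28 0 0 0 0 255;0 -28 0 0 0 0 255;0 -28 0 0 0 0 255;0 -28 0 0 0 0 255;0 -28 0 0 0 0 255;0 -28 0 0 0 0 255;0 -16 0 0 0 0 255"
}}

```text
time: 10.35
position: [0.6336, -0.2804, 0.2661]
tool_rot: [-2.225, -2.217, 0.004]
ft_force: [-0.9, 0.4, -0.3]
grip_width: 0.009
grip_force: 0.0
```

>>> {"name": "move_arm", "arguments": {
  "increments": "-8 -2 -4 0 0 0 255;-10 0 -8 0 0 0 255;-10 0 -16 0 0 0 255;-10 0 -20 0 0 0 255;-10 0 -20 0 0 0 255;-10 0 -20 0 0 0 255;-8 0 -14 0 0 0 255;0 0 0 0 0 0 255"
}}

```text
time: 11.02
position: [0.5654, -0.277, 0.1609]
tool_rot: [-2.216, -2.216, 0.004]
ft_force: [-0.6, 0.8, -0.0]
grip_width: 0.001
grip_force: 0.0
```

```bash
python3 - <<'E'
from h import *
o=[]
for n in("side","scene"):
    q=ctrl.get_image(n); R_=rot(q["orientation"])
    hsv=cv2.cvtColor(q["frame"],cv2.COLOR_RGB2HSV); h,s,v=[hsv[...,i] for i in range(3)]
    P=pts(q,(h>100)&(h<130)&(s>130)&(v>60)); P=P[(P[:,2]>.03)&(np.hypot(P[:,0]-.568,P[:,1]+.278)<.05)]
    T=P[P[:,2]>np.percentile(P[:,2],90)-.003]; print(n,len(P),len(T),(T.min(0)+T.max(0))/2,P[:,2].max())
    for P0 in ([.568,-.278,.0645],):
        c=R_.T@(np.array(P0)-q["position"]); u=int(q["cx"]+q["fx"]*c[0]/c[2]); v=int(q["cy"]+q["fy"]*c[1]/c[2])
        q["frame"][v,u]=(0,255,0)
        o.append(cv2.resize(q["frame"][v-70:v+50,u-80:u+80,::-1],(400,300),interpolation=0))
    if n=="side":
        P=pts(q,np.ones((400,640),bool)); m=(abs((P[:,0]-.5258)*.5057+(P[:,1]-.1235)*.8627)<.006)&(abs((P[:,0]-.5258)*.8627-(P[:,1]-.1235)*.5057-.02)<.06); print("bar",np.median(P[m,2]))
print(ctrl.get_state()["position"])
cv2.imwrite("pics/b.png",np.hstack(o))
E
```

```text
side 47 31 [ 0.56917931 -0.27635644  0.06378094] 0.06595910070576394
bar 0.04960326771084003
scene 80 48 [ 0.56764643 -0.27937173  0.06687319] 0.07032841830104952
[ 0.56910712 -0.2777474   0.16482519]
```

View pics/b.png

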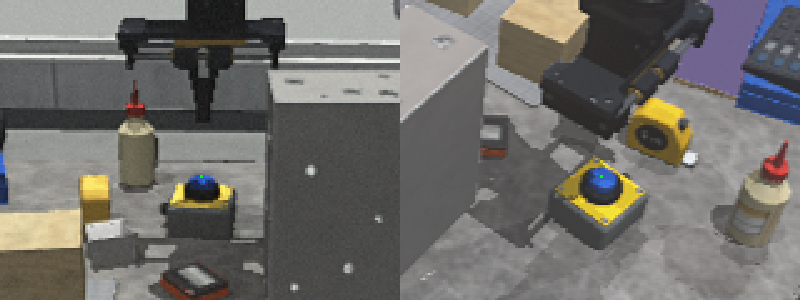

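The bar is back up at 49.6 mm, the marker sits on the button in both crops, and the tool is right above it. Pressing.

>>> {"name": "move_arm", "arguments": {
  "increments": "0 0 -6 0 0 0 255;0 0 -12 0 0 0 255;0 0 -14 0 0 0 255;0 0 -14 0 0 0 255;0 0 -12 0 0 0 255;0 0 -9 0 0 0 255;0 0 -6 0 0 0 255;0 0 -2 0 0 0 255"
}}

```text
time: 11.78
position: [0.5686, -0.2782, 0.0885]
tool_rot: [-2.22, -2.221, 0.001]
ft_force: [-0.1, -0.1, -0.1]
grip_width: 0.002
grip_force: 0.0
```

>>> {"name": "move_arm", "arguments": {
  "increments": "0 0 -1 0 0 0 255;0 0 -1 0 0 0 255;0 0 -1 0 0 0 255;0 0 -1 0 0 0 255;0 0 -1 0 0 0 255;0 0 -1 0 0 0 255;0 0 -1 0 0 0 255;0 0 -1 0 0 0 255"
}}

```text
time: 12.45
position: [0.5691, -0.2786, 0.0821]
tool_rot: [2.221, 2.221, 0.0]
ft_force: [-0.6, 0.1, 2.9]
grip_width: 0.004
grip_force: 1.0
```

>>> {"name": "move_arm", "arguments": {
  "increments": "0 0 -1 0 0 0 255;0 0 -1 0 0 0 255;0 0 -0.5 0 0 0 255;0 0 -0.5 0 0 0 255;0 0 -0.5 0 0 0 255;0 0 0 0 0 0 255;0 0 0 0 0 0 255;0 0 0 0 0 0 255"
}}

```text
time: 13.12
position: [0.5692, -0.2786, 0.0786]
tool_rot: [2.221, 2.221, 0.0]
ft_force: [-0.4, 0.5, 4.0]
grip_width: 0.004
grip_force: 2.0
```

>>> {"name": "move_arm", "arguments": {
  "increments": "0 0 -0.5 0 0 0 255;0 0 -0.5 0 0 0 255;0 0 0 0 0 0 255;0 0 0 0 0 0 255;0 0 0 0 0 0 255;0 0 0 0 0 0 255;0 0 0 0 0 0 255;0 0 0 0 0 0 255"
}}

```text
time: 13.78
position: [0.5691, -0.2785, 0.0774]
tool_rot: [2.221, 2.221, 0.0]
ft_force: [0.2, 1.4, 4.4]
grip_width: 0.006
grip_force: 2.3
```

>>> {"name": "move_arm", "arguments": {
  "increments": "0 0 -0.5 0 0 0 255;0 0 -0.5 0 0 0 255;0 0 0 0 0 0 255;0 0 0 0 0 0 255;0 0 0 0 0 0 255;0 0 0 0 0 0 255;0 0 0 0 0 0 255;0 0 0 0 0 0 255"
}}

```text
time: 14.45
position: [0.5692, -0.2786, 0.0771]
tool_rot: [2.221, 2.221, 0.0]
ft_force: [-2.4, 0.3, 9.0]
grip_width: 0.004
grip_force: 4.1
```

The tool went down only 0.3 mm of the 1 mm commanded, and the force rose to 9 N, so the button is on its stop. Letting go and retreating.

>>> {"name": "move_arm", "arguments": {
  "increments": "0 0 2 0 0 0 255;0 0 4 0 0 0 255;0 0 8 0 0 0 255;0 0 14 0 0 0 255;0 0 18 0 0 0 255;0 0 18 0 0 0 255;0 0 14 0 0 0 255;0 0 6 0 0 0 255"
}}

```text
time: 15.12
position: [0.5697, -0.2788, 0.1625]
tool_rot: [2.22, 2.22, 0.001]
ft_force: [0.9, 0.1, 0.5]
grip_width: 0.005
grip_force: 0.0
```

>>> {"name": "move_arm", "arguments": {
  "increments": "0 0 2 0 0 0 255;0 0 0 0 0 0 255;0 0 0 0 0 0 255;0 0 0 0 0 0 255;0 0 0 0 0 0 255;0 0 0 0 0 0 255;0 0 0 0 0 0 255;0 0 0 0 0 0 255"
}}

```text
time: 15.78
position: [0.5689, -0.2785, 0.1621]
tool_rot: [-2.221, -2.221, 0.0]
ft_force: [0.0, -0.4, -0.1]
grip_width: 0.006
grip_force: 0.0
```

```bash
python3 - <<'E'
from h import *
q=ctrl.get_image("side")
hsv=cv2.cvtColor(q["frame"],cv2.COLOR_RGB2HSV); h,s,v=[hsv[...,i] for i in range(3)]
P=pts(q,(h>100)&(h<130)&(s>130)&(v>60)); P=P[(P[:,2]>.03)&(np.hypot(P[:,0]-.568,P[:,1]+.278)<.05)]
print(P[:,2].max()); print(ctrl.close_job())
E
```

```text
0.066075518962737
the job is handed in; nothing more can be done
None
```

The job is handed in at about 16 s (no verdict was returned): I stroked the bar about 4 mm down (2–3 N) from the yellow to the black end and it sprang back up; I pressed the blue button to its stop (9 N) and it is up again, and the arm met no loose thing that I saw, though I did not re-measure them.

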